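Jack up the sagging rack tray and hold it

TASK

The sample-rack tray has sagged at the front, and a colleague wants to fit a new foot under it. Set the small lever jack on the table with its saddle centred under the foot of the tray's marked lift point (the lug with the upright post) and let go of it; then give the cross bar of its pump handle one full stroke down, let it come all the way back up, press it fully down again, and finish while still holding it down, so that the jack alone keeps the tray up. Do not lift the tray by hand, and leave the other things on the table where they are.

Things in the scene. Friction and masses are not known exactly. Their poses are not given: they have to be found in the camera images.
- jack: Loose aluminium lever jack, 0.6 to 0.9 kg. Origin under the centre of its base plate (200 x 80 x 12 mm, long in x). Grip its rigid tower: centred at x = 15 mm, 30 x 30 mm, top 100 mm up, flat sides at y = +-15 mm. Saddle towards +x, pump handle towards -x; +x must point at the tray like the stand's +x. Starts in front of the tray, left or right.
- jack_saddle: The jack's saddle, a flat steel disc 36 mm across and 8 mm thick on the ram. Origin at the centre of its top face: x = +75 mm on the jack, 58 mm above the table with the handle up; it rises 24 mm over the full stroke.
- jack_bar: Cross bar of the pump handle, to push on: round, black, 16 mm thick, 60 mm long along the jack's y, free above. Origin at its centre, 105 mm from the handle's pivot (x = 15 mm on the jack, 50 mm up): x = -81 mm and 93 mm high with the handle up, x = -90 mm and 46 mm high fully down.
- jack_handle (a joint): Angle of the pump handle: 0 fully up (0.42 rad above level), 0.46 fully down (a stop). The saddle rises in proportion. A spring and the load bring it back up when let go; the push needed on the bar is about 1.5 N at first and up to about 6 N with the tray on it.
- lift_lug: Marked lift point: steel lug somewhere along the tray's front rail, jutting 50 mm towards the robot, with a dark upright post (14 mm thick, top 50 mm above the foot) right above a round steel foot (radius 12 mm). Origin at the foot's lowest point: 66 mm up while the tray sags, 82 mm (tray level) with the jack fully up. Rail blocks without a post are mere bumpers.
- stand: Fixed grey stand and its rack tray, hinged 300 mm beyond the lug; it loads the jack with 5 to 8 N and sinks back when not held. Origin on the table under the middle of the lug's range (up to 60 mm either way along its y); +x points away from the robot, square to the rail. Tray 420 mm wide; rail 31 mm beyond the origin, underside 80 mm up; legs only at y = +-190 mm.
- tube_rack: Bystander: small wire tube rack, 80 x 80 x 95 mm high with its capped tubes, standing in front of the tray to the left or right; origin under its centre
- tape_roll: Bystander: roll of yellow tape lying flat in front of the robot, 60 mm across, 26 mm high; origin under its centre
- tape_roll_b: Bystander: second roll of yellow tape, same size, on the left of the table; origin under its centre
- bottle: Bystander: small amber bottle, 44 mm across, 85 mm high, on the left; origin under its centre
- timer: Bystander: white pocket timer lying flat on the right, 50 x 75 x 22 mm; origin under its centre
- scanner: Bystander: hand-held barcode scanner lying on its side on the right, about 190 x 170 x 50 mm; origin under its barrel
There are look-alikes about, which are no part of the job. What is shaped like the jack but purple is not meant.

How it is judged:
By the outcome, as a careful person would: the job done as asked, in the order asked, and still so for the second after the job is handed in, while the arm keeps its last pose, push and grip.
It also fails if it takes over 61 s, if anything falls off the work surface, if the arm or the gripper's body presses on something with over 40 N, if the wrist force passes 120 N, or if a joint passes its speed limit or range.

ROBOT

A 6-joint arm with a two-finger parallel gripper is mounted at the origin on the work surface. World frame = base frame: x ahead of the robot, y to its left, z up, the work surface at z = 0. Lengths are in mm, angles in degrees, forces in N, time in s.
With the tool pointing down it reaches from about 300 to 850 mm from the base axis. Payload 4.2 kg.
Tool frame: the origin (TCP) lies between the finger pads; the fingertips stand 19 mm ahead of it and the grasp point (between the pads) is the TCP (env.tips_ahead is the distance from the TCP to the fingertips, in mm); z points along the fingers, y is the direction in which the jaws open and shut (so a half turn about z gives the same grasp; the last joint's range is limited). The gripper opens to 91 mm and grips with 3 to 60 N. Pads are 32 mm wide; open, the fingers measure 118 mm over their backs; the gripper's body (76 mm by 178 mm) begins 60 mm behind the grasp point.
Start: joints at [72.25, 18.312, 89.639, -0, 72.044, -1.146], TCP at [164.314, 551.037, 232.976] pointing down, gripper open.
Joint ranges: [-177.97, 177.97], [-48.28, 115.42], [12.27, 149.76], [-77.06, 257.06], [2.81, 150.46], [-146.56, 146.56]. Speed limits (degrees/s): [147.25, 147.25, 180, 180, 180, 180].

INTERFACE

Orientations are given as [roll, pitch, yaw] about the fixed x, y, z axes, in that order (R = Rz(yaw) Ry(pitch) Rx(roll)).
In Python, from workcell import telemetry, viewer, job_done, env gives the robot as it stands. The module is installed in compiled form; this text tells all that it offers.
- The arm moves only by the shell command python3 -m jog 'ROWS' [FORCE]. ROWS is JSON, a list of rows, each a list of 3 entries, a list of its own where there are three numbers: the shift along the tool's x, y, z in cm, then the turn about the tool's z in degrees, then the opening, from 0 (shut) to 1 (fully open). A call has 1 to 10 rows; each row shifts and turns the pose as measured when the row begins, along the tool's axes as they then stand; what a row does not reach is not made up. A row lasts 1/8 s, in which the tool goes at most 62.5 mm and 10.7 degrees, less where a joint would pass 70% of its speed; a pose out of reach is approached as far as the arm can. A call is refused whole if a number of a shift passes 6.25 or a number of a turn 10.7, either way. A call with a gripper value outside its range is refused whole. The fingers move at their own pace and stop on an object; FORCE is the grip in N (left out, the last holds). Time passes only in rows, so rows that do not move let the fingers close. It gives the time, the measured TCP pose, the force and the opening at its end, in the units of the state.
- telemetry.state(): the state, without advancing time (a new reading comes with each control period).
- viewer.grab_frame(name): name is "side" or "top"; returns a dict with "color" (400x640x3 uint8, red, green, blue), "K" (3x3 intrinsics, pixels), "rvec" (rotation vector, rad) and "tvec" (3), from world to camera coordinates, as OpenCV has them. Camera axes: x right, y down, z forward; pixel columns grow to the right and rows downward; lengths in mm; the calibration is good to about 2 mm. A picture is of the moment at which its call begins. There is no depth.
- job_done(): hands the job in, once; it reports no verdict.
The state is a dict: "time_s": time; "qpos": joint angles; "qvel": joint speeds; "effort": joint torques, N m; "ee_pos": TCP position; "ee_rot": TCP orientation; "force": force on the tool from outside, world axes, zero at the start; "torque": the same for the moment, N m; "gripper_width": finger opening in mm.
Only numpy, scipy, OpenCV 4.12 (cv2) and the standard library are available. Lean on these libraries where they do the work, as an engineer would, in place of code of your own. Each camera call takes 0.05 s, during which the arm holds its last target. There are 200 camera calls.

## Working session

There is one attempt and no reset: what is moved stays moved. The work goes in short steps, Python scripts to look and compute and a shell command to move; the robot and the scene stay as the last step left them, time stands still between calls to the robot, and variables do not carry over. Pictures are saved under pics/ and viewed, about 8 in all and at most 12, crops included, and the job is handed in when it is done.

```bash
mkdir -p pics; cat > h.py <<'E'
import numpy as np, cv2
from workcell import telemetry, viewer, env
def grab(n):
    f=viewer.grab_frame(n); return f
def ray(f,u,v,z):
    R,_=cv2.Rodrigues(np.array(f["rvec"],float)); t=np.array(f["tvec"],float).reshape(3)
    d=R.T@(np.linalg.inv(f["K"])@[u,v,1]); c=-R.T@t
    return (c+d*(z-c[2])/d[2])
def proj(f,p):
    return cv2.projectPoints(np.array(p,float).reshape(-1,3),np.array(f["rvec"],float),np.array(f["tvec"],float),np.array(f["K"],float),None)[0].reshape(-1,2)
def save(f,name): cv2.imwrite("pics/"+name,cv2.cvtColor(f["color"],cv2.COLOR_RGB2BGR))
E
python3 - <<'E'
from h import *
import pickle
for n in("top","side"):
    f=grab(n); save(f,n+"0.png"); pickle.dump(f,open(n+"0.pkl","wb"))
    R,_=cv2.Rodrigues(np.array(f["rvec"],float)); print(n,-R.T@np.array(f["tvec"]).reshape(3),f["K"][0][0])
print(telemetry.state(),env.tips_ahead)
E
```

```text
top [ 263.84507408    9.10937046 1273.22022737] 425.83351638675515
side [ -13.20747836 -990.2660586   986.21699494] 441.2001683655637
{'time_s': 0.1, 'qpos': array([ 7.22501535e+01,  1.83464702e+01,  8.96969920e+01, -7.54224992e-05,
        7.20449824e+01, -1.14399901e+00]), 'qvel': array([-0.00930009, -0.08655981, -0.02413096,  0.00303004, -0.03942685,
        0.058557  ]), 'effort': array([ 1.40964839e-03, -4.13335598e+01, -2.32508075e+01,  7.29282643e-02,
        4.21642209e-02, -2.67027036e-05]), 'ee_pos': array([164.18322874, 550.63370963, 232.23588169]), 'ee_rot': array([-1.79911572e+02, -1.69411661e-03,  1.63394175e+02]), 'force': array([ 0.51814492, -0.2488411 , -0.76248516]), 'torque': array([-0.03053074, -0.00558919, -0.03556147]), 'gripper_width': 91.161631877047} 19.0
```

View pics/top0.png

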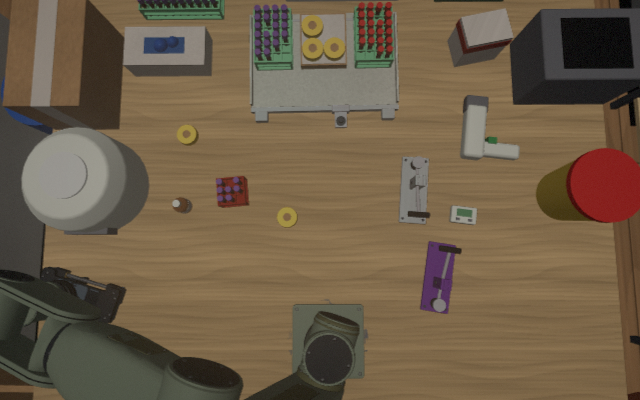

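View pics/side0.png

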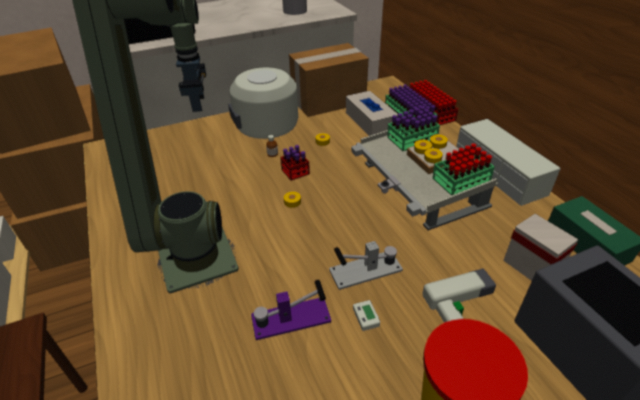

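Top view: my jack is the grey one, base centred at (414,190), saddle (417,163) and bar (418,215). The look-alike is the purple one at (438,278). The lug with the post is at (341,118); the blocks at (262,114) and (388,113) have no post, so they are bumpers. The grey jack and the lug at (341,118) fit the description. I'll check both in one crop and measure.

```bash
python3 - <<'E'
from h import *
import pickle
f=pickle.load(open("top0.pkl","rb")); s=pickle.load(open("side0.pkl","rb"))
im=f["color"]
c=cv2.resize(im[95:230,240:440],None,fx=4,fy=4,interpolation=cv2.INTER_CUBIC)
c2=cv2.resize(im[:,:][150:230,395:435],None,fx=1,fy=1)
cv2.imwrite("pics/crop1.png",cv2.cvtColor(c,cv2.COLOR_RGB2BGR))
hsv=cv2.cvtColor(im,cv2.COLOR_RGB2HSV)
m=((hsv[...,1]<60)&(hsv[...,2]>60)).astype(np.uint8)
roi=np.zeros_like(m); roi[150:232,392:436]=1
m=m*roi
cs,_=cv2.findContours(m,cv2.RETR_EXTERNAL,cv2.CHAIN_APPROX_NONE)
k=max(cs,key=cv2.contourArea)
w=np.array([ray(f,u,v,12)[:2] for u,v in k.reshape(-1,2)],np.float32)
print("rect",cv2.minAreaRect(w)); print(cv2.boxPoints(cv2.minAreaRect(w)))
# bar: dark
d=((im.max(2)<60)).astype(np.uint8)
r=np.zeros_like(d); r[200:225,400:436]=1
ys,xs=np.nonzero(d*r); print("bar px",xs.mean(),ys.mean(),len(xs),ray(f,xs.mean(),ys.mean(),93))
for nm,u,v,z in [("saddle",417,163,58),("lugpost",341,120,116),("rail L",250,110,100),("rail R",397,110,100)]: print(nm,ray(f,u,v,z))
E
```

```text
rect ((439.70233154296875, -256.6611633300781), (80.07492065429688, 202.32691955566406), 85.2799072265625)
[[ 335.58734 -288.2383 ]
 [ 537.2281  -304.8874 ]
 [ 543.8173  -225.08401]
 [ 342.17657 -208.43494]]
bar px 418.08247422680415 213.90721649484536 97 [ 358.33686778 -250.48099133   93.        ]
saddle [ 508.91189303 -259.39884133   58.        ]
lugpost [620.38689548 -38.08372001 116.        ]
rail L [656.01516651 220.25702236 100.        ]
rail R [ 653.7212454  -197.91282524  100.        ]
```

View pics/crop1.png

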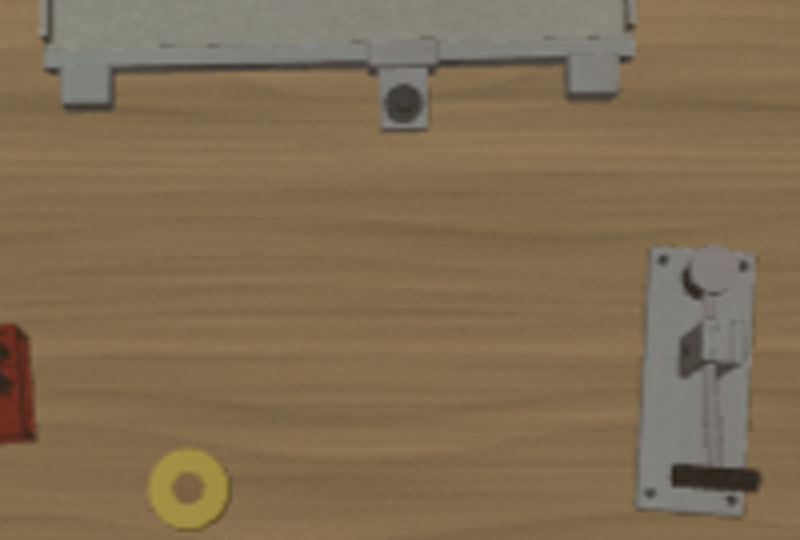

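Crop: this is the grey jack, with its saddle towards the tray and its bar towards the robot. The lug's dark post is at crop (404,102), which is full-frame (341,120.5). Sizes match: plate 202x80, bar where predicted, rail 418. Next I'll refine the post position and rail direction and write a planning helper.

```bash
cat >> h.py <<'E'
def plan(x,y,z,yaw):
    s=telemetry.state(); p=np.array(s["ee_pos"]); ps=np.radians(s["ee_rot"][2]); D=np.array([x,y,z])-p
    print("t",round(s["time_s"],2),"pos",p.round(1),"rot",np.round(s["ee_rot"],1),"F",np.round(s["force"],1),"w",round(s["gripper_width"],1))
    print("tool cm",np.round([(D[0]*np.cos(ps)+D[1]*np.sin(ps))/10,(D[0]*np.sin(ps)-D[1]*np.cos(ps))/10,-D[2]/10],2),"turn",round((s["ee_rot"][2]-yaw+180)%360-180,1))
E
python3 - <<'E'
from h import *
import pickle
f=pickle.load(open("top0.pkl","rb")); s=pickle.load(open("side0.pkl","rb"))
im=f["color"].astype(int)
g=im.max(2)
r=np.zeros(g.shape,bool); r[114:127,334:348]=1
ys,xs=np.nonzero((g<85)&r); print("post",xs.mean(),ys.mean(),np.ptp(xs)+1,np.ptp(ys)+1,len(xs),ray(f,xs.mean(),ys.mean(),116))
# rail front edge (grey->wood), subpixel by saturation gradient, per column
hsv=cv2.cvtColor(f["color"],cv2.COLOR_RGB2HSV)[...,1].astype(float)
P=[]
for u in list(range(272,328))+list(range(356,378)):
    col=hsv[102:122,u]; k=np.argmax(np.diff(col)); P.append(ray(f,u,102+k+.5,85))
P=np.array(P); a=np.polyfit(P[:,1],P[:,0],1); res=P[:,0]-np.polyval(a,P[:,1]); ok=abs(res)<3
a=np.polyfit(P[ok,1],P[ok,0],1); print("rail x at y=-38",np.polyval(a,-38),"stand yaw",-np.degrees(np.arctan(a[0])),ok.sum(),len(P),res[ok].std())
# side view post: project estimate
q=ray(f,xs.mean(),ys.mean(),116); print("side proj post top/bottom",proj(s,[q,[q[0]+2.5,q[1],66]]),"jack tower top in side",proj(s,[454.7,-257.9,100]))
g2=s["color"].max(2); print(g2[176:196,374:396])
plan(454.7,-257.9,200,175.3)
E
```

```text
post 340.40909090909093 120.56060606060606 9 10 66 [618.78155011 -36.41936385 116.        ]
rail x at y=-38 656.3672686484613 stand yaw 0.9291160901379548 66 78 1.199891985823709
side proj post top/bottom [[383.6090969  180.02539034]
 [383.1562254  191.86536329]] jack tower top in side [[372.4384985 243.9220055]]
[[148 144 147 149 149 150 150 145 139 121  90  64  53  68  97 120 130 132
  134 135 138 141]
 [149 147 145 147 150 152 150 148 145 139 118  86  59  56  76 104 124 131
  133 134 134 138]
 [149 148 147 146 149 152 151 150 147 144 132 103  72  62  72  92 111 124
  131 132 133 134]
 [148 147 147 147 147 151 153 152 147 137 120  99  80  84  99 100 100 112
  125 130 132 131]
 [144 148 147 146 146 151 152 149 137 113  87  72  71  96 118 118 105 101
  112 125 131 131]
 [140 143 147 148 146 149 145 128 105  74  49  44  52  82 113 124 118 106
  101 113 125 131]
 [136 139 143 142 140 140 128  97  65  39  28  28  34  56  90 119 127 121
  106  99 112 125]
 [135 137 137 132 128 127 107  71  42  27  21  21  24  39  66 104 125 129
  119 102  97 111]
 [134 134 129 115 105 110  94  65  42  31
[... 500 characters left out ...]
134 117  89  66]
 [135 137 137 135 135 133 124  91  64  61  61  61  65  79 112 136 147 148
  146 138 117  92]
 [137 138 139 137 135 135 129 102  74  63  61  63  71  92 124 144 150 151
  150 146 138 122]
 [139 137 140 139 138 136 132 117  97  76  69  75  91 118 140 148 150 150
  150 150 146 142]
 [141 140 139 140 138 137 136 130 119 105 100 104 122 140 149 151 150 149
  151 151 149 146]
 [144 142 140 139 140 141 138 136 131 129 127 131 142 148 151 151 150 149
  149 150 150 149]
 [145 144 142 140 141 141 140 138 137 137 140 142 146 148 150 149 150 149
  148 149 150 151]]
t 0.1 pos [164.2 550.6 232.2] rot [-179.9   -0.   163.4] F [ 0.5 -0.2 -0.8] w 91.2
tool cm [-50.95 -69.18   3.22] turn -11.9
```

```bash
python3 - <<'E'
from h import *
import pickle
f=pickle.load(open("top0.pkl","rb")); s=pickle.load(open("side0.pkl","rb"))
a=cv2.resize(f["color"][106:131,328:353],None,fx=16,fy=16,interpolation=cv2.INTER_CUBIC)
b=cv2.resize(s["color"][172:197,372:397],None,fx=16,fy=16,interpolation=cv2.INTER_CUBIC)
c=np.clip(np.hstack([a,b]).astype(float)*1.5,0,255).astype(np.uint8)
cv2.imwrite("pics/lug.png",cv2.cvtColor(c,cv2.COLOR_RGB2BGR))
E
python3 -m jog '[[[-5,-5,0],-6,1],[[-3,-5,0],-5.9,1],[[-4,-4,0],0,1],[[-4,-4,0],0,1],[[-4,-4,0],0,1],[[-4,-4,0],0,1],[[-4,-4,0],0,1],[[-4,-4,0],0,1],[[-4,-4,0],0,1],[[-4,-4,0],0,1]]' 30; python3 -c "
from h import *; plan(454.7,-257.9,200,175.3)"
```

```text
time_s: 1.35
ee_pos: [517.4, 87.4, 229.7]
ee_rot: [-179.8, -0.1, 176.2]
force: [0.8, 0.7, 0.1]
gripper_width: 91.2
t 1.35 pos [517.4  87.4 229.7] rot [-1.798e+02 -1.000e-01  1.762e+02] F [0.8 0.7 0.1] w 91.2
tool cm [  3.94 -34.87   2.97] turn 0.9
```

View pics/lug.png

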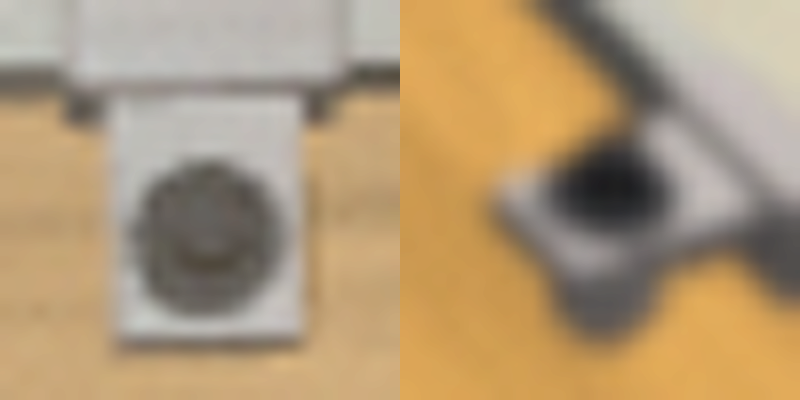

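Left half (top view): the lug carries a dark disc or post centred at crop (207,237), with the lug tip edge at row ~340. Right half (side view): black post at crop (610,188), and the round foot below it at (602,300). I'll triangulate these and carry on towards the jack.

```bash
python3 - <<'E'
from h import *
import pickle
f=pickle.load(open("top0.pkl","rb")); s=pickle.load(open("side0.pkl","rb"))
def P(f): 
    R,_=cv2.Rodrigues(np.array(f["rvec"],float)); return f["K"]@np.c_[R,np.array(f["tvec"],float).reshape(3)]
X=cv2.triangulatePoints(P(f),P(s),np.array([[340.4],[120.4]]),np.array([[384.6],[183.25]]));X=X[:3,0]/X[3]; print("post mid",X,proj(f,X),proj(s,X))
for c in [(620,-37),(624,-37),(628,-37)]:
  x,y=c;th=np.linspace(0,2*np.pi,40)
  foot=proj(s,np.c_[x+12*np.cos(th),y+12*np.sin(th),0*th+66]); 
  top=proj(f,np.c_[x-2.5+7*np.cos(th),y+7*np.sin(th),0*th+116]); base=proj(f,np.c_[x-1+7*np.cos(th),y+7*np.sin(th),0*th+86])
  lug=proj(f,[[x-19,y,66],[x-19,y,80],[x-19,y,88]])
  cr=lambda q,o:((q-o+.5)*16).round()
  print(c,"foot side crop",cr(foot.min(0),(372,172)),cr(foot.max(0),(372,172)),"post top-view top",cr(top.min(0),(328,106)),cr(top.max(0),(328,106)),"base",cr(base.min(0),(328,106)),cr(base.max(0),(328,106)),"lug",cr(lug,(328,106)).tolist())
E
python3 -m jog '[[[0.7,-5.8,0],0.9,1],[[0.7,-5.8,0],0,1],[[0.7,-5.8,0],0,1],[[0.7,-5.8,0.5],0,1],[[0.7,-5.8,0.5],0,1],[[0.5,-5.8,0.5],0,1],[[0,0,0],0,1]]'; python3 -c "
from h import *; plan(454.7,-257.9,200,175.3)"
```

```text
post mid [623.53275863 -36.9191242  101.63250827] [[340.38500154 120.4425254 ]] [[384.63540782 183.23971145]]
(620, -37) foot side crop [124. 293.] [241. 366.] post top-view top [170. 209.] [250. 287.] base [165. 252.] [243. 328.] lug [[200.0, 418.0], [203.0, 397.0], [205.0, 384.0]]
(624, -37) foot side crop [141. 287.] [258. 361.] post top-view top [170. 187.] [250. 265.] base [164. 230.] [242. 306.] lug [[200.0, 397.0], [203.0, 375.0], [205.0, 363.0]]
(628, -37) foot side crop [158. 282.] [275. 355.] post top-view top [170. 165.] [250. 242.] base [164. 208.] [242. 284.] lug [[200.0, 375.0], [203.0, 353.0], [204.0, 341.0]]
time_s: 2.22
ee_pos: [448.2, -270.2, 212.2]
ee_rot: [-179.8, -0.2, 175.0]
force: [-1.2, 1.1, 0.8]
gripper_width: 91.2
t 2.23 pos [ 448.2 -270.2  212.2] rot [-179.8   -0.2  175. ] F [-1.2  1.1  0.8] w 91.2
tool cm [-0.54  1.28  1.22] turn -0.3
```

```bash
python3 -m jog '[[[-0.5,1.3,1],-0.3,1],[[0,0,4],0,1],[[0,0,3],0,1],[[0,0,0],0,1]]'; python3 - <<'E'
from h import *
import pickle
f=pickle.load(open("top0.pkl","rb")); print("tower top",ray(f,420,180.3,100))
plan(454.7,-257.9,78,175.3)
t=grab("side"); c=cv2.resize(t["color"][190:300,310:440],None,fx=4,fy=4,interpolation=cv2.INTER_CUBIC)
cv2.imwrite("pics/pre.png",cv2.cvtColor(c,cv2.COLOR_RGB2BGR))
E
```

```text
time_s: 2.72
ee_pos: [455.5, -250.3, 128.7]
ee_rot: [180.0, -0.3, 175.6]
force: [0.5, -0.6, 0.8]
gripper_width: 91.5
tower top [ 451.47112488 -257.01976165  100.        ]
t 2.73 pos [ 455.5 -250.3  128.7] rot [180.   -0.3 175.6] F [ 0.5 -0.6  0.8] w 91.5
tool cm [ 0.02 -0.76  5.07] turn 0.3
```

View pics/pre.png

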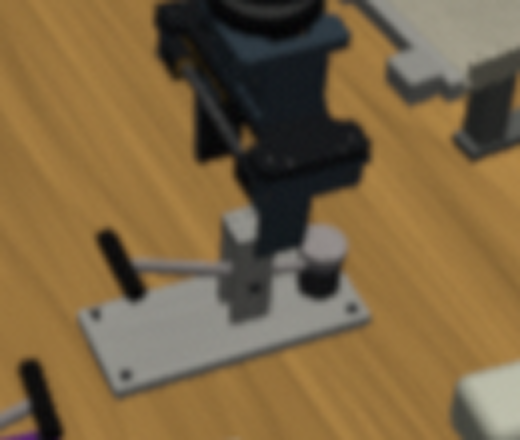

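The crop shows the open near finger at (275,220) beside the tower top at (240,220), with the far finger behind it at (210,140). The tower lies between them, so I can go down and close.

```bash
python3 -m jog '[[[0.2,-0.7,2.5],0.3,1],[[0,0,2.5],0,1],[[0,0,0],0,1],[[0,0,0],0,0.2],[[0,0,0],0,0.2],[[0,0,0],0,0.2],[[0,0,0],0,0.2],[[0,0,0],0,0.2],[[0,0,0],0,0.2],[[0,0,0],0,0.2]]' 30;  python3 -c "
from h import *; plan(453,-257.9,78,175.3)"
```

```text
time_s: 4.03
ee_pos: [461.0, -258.7, 88.7]
ee_rot: [-179.4, 0.9, 175.7]
force: [0.1, -3.1, -0.7]
gripper_width: 30.2
t 4.03 pos [ 461.  -258.7   88.7] rot [-179.4    0.9  175.7] F [ 0.1 -3.1 -0.7] w 30.2
tool cm [0.81 0.02 1.07] turn 0.4
```

```bash
python3 -m jog '[[[0,0,-1],0,0.2],[[0,0,-1.5],0,0.2],[[0,0,-1],0,0.2],[[0,0,0],0,0.2]]' 35;  python3 - <<'E'
from h import *
plan(500,-38,115,-179.1)
t=grab("side"); c=cv2.resize(t["color"][180:300,310:440],None,fx=4,fy=4,interpolation=cv2.INTER_CUBIC)
cv2.imwrite("pics/lift.png",cv2.cvtColor(c,cv2.COLOR_RGB2BGR))
E
```

```text
time_s: 4.53
ee_pos: [457.2, -255.2, 121.2]
ee_rot: [-179.8, 0.3, 175.6]
force: [0.4, -0.8, -8.0]
gripper_width: 29.7
t 4.53 pos [ 457.2 -255.2  121.2] rot [-179.8    0.3  175.6] F [ 0.4 -0.8 -8. ] w 29.7
tool cm [-2.59 21.99  0.62] turn -5.3
```

View pics/lift.png

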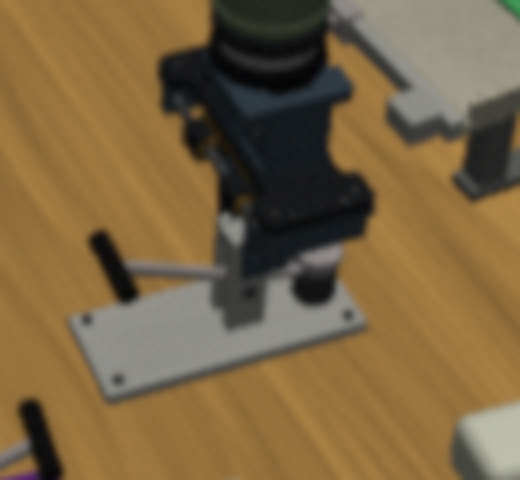

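The jack is gripped and hanging level (wrist force −8 N), its bar at (115,265). I'll carry it over to in front of the lug.

```bash
python3 -m jog '[[[-0.5,4,0],-2.6,0.2],[[-0.5,5,0],-2.7,0.2],[[-0.5,5,0],0,0.2],[[-0.5,5,0],0,0.2],[[-0.5,3,0],0,0.2],[[0,0,0],0,0.2]]';  python3 - <<'E'
from h import *
plan(500,-38,115,-179.1)
E
```

```text
time_s: 5.32
ee_pos: [483.6, -29.0, 116.4]
ee_rot: [-179.9, -0.0, -179.1]
force: [-0.1, -0.7, -8.0]
gripper_width: 29.9
t 5.33 pos [483.6 -29.  116.4] rot [-179.9   -0.  -179.1] F [-0.1 -0.7 -8. ] w 29.9
tool cm [-1.62 -0.93  0.14] turn -0.0
```

```bash
python3 -m jog '[[[-1,-0.9,1.3],0,0.2],[[0,0,1],0,0.2],[[0,0,0],0,0.2],[[0,0,0],0,0.2]]';  python3 - <<'E'
from h import *
import pickle
plan(573,-38,92,-179.1)
t=grab("top"); s=grab("side"); pickle.dump((t,s),open("stage.pkl","wb"))
a=cv2.resize(t["color"][90:210,290:390],None,fx=4,fy=4,interpolation=cv2.INTER_CUBIC)
b=cv2.resize(s["color"][150:270,310:410],None,fx=4,fy=4,interpolation=cv2.INTER_CUBIC)
cv2.imwrite("pics/stage.png",cv2.cvtColor(np.hstack([a,b]),cv2.COLOR_RGB2BGR))
E
```

```text
time_s: 5.82
ee_pos: [493.5, -41.0, 90.2]
ee_rot: [-179.9, -0.2, -179.3]
force: [-0.6, -0.3, -8.3]
gripper_width: 29.5
t 5.83 pos [493.5 -41.   90.2] rot [-179.9   -0.2 -179.3] F [-0.6 -0.3 -8.3] w 29.5
tool cm [-7.95  0.19 -0.18] turn -0.2
```

View pics/stage.png

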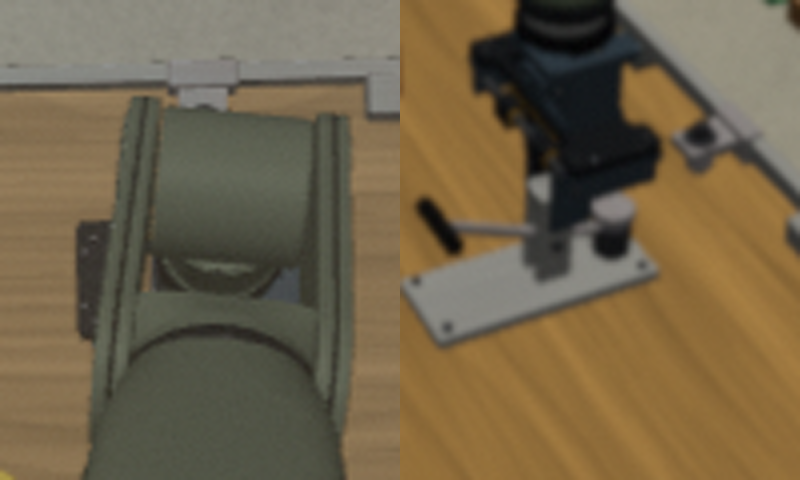

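Left half: the arm hides the jack from the top camera. Right half: the jack is in front of the lug, with saddle top at crop (613,202), post at (700,132) and foot at (698,160). I'll measure the saddle against the foot in the side view, using the plate corners too.

```bash
python3 - <<'E'
from h import *
import pickle
t,s=pickle.load(open("stage.pkl","rb"))
cr=lambda x,y:(310+(x-400)/4-.375,150+y/4-.375)
S=ray(s,*cr(613,202),59.5); print("saddle",S)
# saddle outline prediction, plate corners from (402,280) L, (447,333) near, (657,264) R top edge
for n,q in [("far-left",(402,277)),("near-left",(443,337)),("near-right",(657,263))]: print(n,ray(s,*cr(*q),13.5))
o=S[:2]-75*np.array([np.cos(np.radians(.7)),np.sin(np.radians(.7))]); print("origin by saddle",o)
th=np.linspace(0,6.28,40)
inv=lambda q:((q-[310,150]+.375)*4+[400,0]).round()
for x,y in [(621,-37),(625.5,-37)]:
  b=inv(proj(s,np.c_[x+12*np.cos(th),y+12*np.sin(th),0*th+66])); tp=inv(proj(s,np.c_[x-2.5+7*np.cos(th),y+7*np.sin(th),0*th+116]))
  print(x,"foot",b.min(0),b.max(0),"post top",tp.min(0),tp.max(0))
b=inv(proj(s,np.c_[S[0]+18*np.cos(th),S[1]+18*np.sin(th),0*th+59.5]));print("saddle pred",b.min(0),b.max(0))
# bottom silhouette of foot and saddle extents
c=s["color"]; print("sat saddle rows"); 
hs=cv2.cvtColor(c,cv2.COLOR_RGB2HSV)
print(hs[194:206,354:372,2]); print(hs[184:196,376:394,1])
E
```

```text
saddle [544.86008969 -38.37525488  59.5       ]
far-left [372.55048609  -1.14097661  13.5       ]
near-left [374.37901246 -78.87565182  13.5       ]
near-right [568.22594368 -74.8714852   13.5       ]
origin by saddle [469.86568697 -39.29152995]
621 foot [680. 160.] [709. 179.] post top [687. 117.] [705. 127.]
625.5 foot [684. 159.] [714. 177.] post top [692. 115.] [710. 126.]
saddle pred [591. 188.] [635. 216.]
sat saddle rows
[[ 17  20  22  23  23  28  25  27  27  28  27  27  29  27  28  27  29  32]
 [ 24  25  26  28  26  28  28  27  27  28  26  28  27  29  36  50  61  74]
 [ 29  28  28  27  28  30  26  28  27  29  31  36  50  63  81 104 117 124]
 [ 28  28  27  28  27  28  29  33  40  47  63  78 100 118 127 143 151 151]
 [ 27  26  28  28  35  36  50  61  75  94 108 119 134 146 151 154 157 157]
 [ 27  27  28  35  57  71  91 107 115 127 133 136 142 147 152 156 158 159]
 [ 26  26  28  48  90 112 126 133 134 137 140 140 140 142 147 152 155 158]
 [ 28  28  29  53 105 129 136 137 138 138 138 140 141 139 140 148 154 156]
 [ 27  26  29  49  96 125 135 138 137 138 139 139 139 135 132 141 15
[... 433 characters left out ...]
 12  13  16  17  16  11]
 [151 151 141 113  57  22  12  12  13   9  13  13  19  26  34  56  63  49]
 [152 156 150 140 110  50  19  17  11  12  14  19  50  84 106 122 125 107]
 [150 154 153 150 136  89  30  16  10  11  12  38  96 132 142 146 149 142]
 [154 154 152 155 146 113  42  12  16  12  19  60 119 146 151 151 154 151]
 [154 153 154 154 150 125  78  28  12  20  42  91 139 150 152 151 153 153]
 [155 155 153 153 152 142 114  80  57  65  98 127 145 152 152 151 152 153]
 [154 151 155 153 152 149 141 129 119 125 136 148 152 155 153 153 154 153]
 [154 154 156 155 153 152 151 149 146 147 148 153 154 154 153 153 155 156]
 [154 155 156 155 154 153 152 153 154 153 153 154 155 154 155 155 154 156]]
```

```bash
python3 - <<'E'
from h import *
import pickle
t,s=pickle.load(open("stage.pkl","rb"))
px=abs(proj(s,[625,-37,78])-proj(s,[625+8,-37-9,78])); print(px)
print("sphere foot", ray(s,384.5,192.2-3.6,78), proj(s,[625.5,-37,78]))
E
```

```text
[[3.5278587  0.89504325]]
sphere foot [625.59264586 -36.00771543  78.        ] [[384.62984395 188.77809811]]
```

Two estimates agree on the foot, (625.6, −36.5). The saddle is at (545, −38), so it needs +80 mm in x and about +1.5 mm in y. I'll advance in two parts and watch the height.

```bash
python3 -m jog '[[[-2,0.1,0],-0.1,0.2],[[-2,0,0],0,0.2],[[-0.8,0,0],0,0.2],[[0,0,0],0,0.2]]';  python3 -c "
from h import *
plan(574,-39.5,90,-179.1)"
```

```text
time_s: 6.42
ee_pos: [541.2, -39.2, 91.3]
ee_rot: [-179.9, -0.3, -179.2]
force: [-0.3, -0.0, -8.0]
gripper_width: 29.5
t 6.42 pos [541.2 -39.2  91.3] rot [-179.9   -0.3 -179.2] F [-0.3 -0.  -8. ] w 29.5
tool cm [-3.28 -0.07  0.13] turn -0.1
```

```bash
python3 -m jog '[[[-1.2,0,0.1],0,0.2],[[-1.2,0,0.1],0,0.2],[[-0.8,0,0],0,0.2],[[0,0,0],0,0.2]]';  python3 -c "
from h import *
plan(574,-39.5,88,-179.1)"
```

```text
time_s: 6.92
ee_pos: [572.9, -38.7, 90.0]
ee_rot: [-179.9, -0.5, -179.2]
force: [-0.5, -0.4, -8.1]
gripper_width: 30.1
t 6.92 pos [572.9 -38.7  90. ] rot [-179.9   -0.5 -179.2] F [-0.5 -0.4 -8.1] w 30.1
tool cm [-0.1  -0.08  0.2 ] turn -0.1
```

```bash
python3 -m jog '[[[-0.1,0,0.15],0,0.2],[[0,0,0.15],0,0.2],[[0,0,0],0,0.2]]';  python3 - <<'E'
from h import *
import pickle
plan(574,-39.5,88,-179.1)
s=grab("side"); pickle.dump(s,open("placed.pkl","wb"))
b=cv2.resize(s["color"][160:240,340:420],None,fx=7,fy=7,interpolation=cv2.INTER_CUBIC)
cv2.imwrite("pics/placed.png",cv2.cvtColor(np.clip(b*1.4,0,255).astype(np.uint8),cv2.COLOR_RGB2BGR))
th=np.linspace(0,6.28,40); inv=lambda q:((q-[340,160]+.43)*7).round()
b=inv(proj(s,np.c_[625.6+18*np.cos(th),-36.5+18*np.sin(th),0*th+58]));print("saddle ideal",b.min(0),b.max(0))
print("plate ideal corners",inv(proj(s,[[550.6+a*100+c*-1,-37.8+c*40+a*1.6,12] for a,c in[(-1,-1),(1,-1),(1,1)]])))
E
```

```text
time_s: 7.3
ee_pos: [572.1, -38.8, 88.5]
ee_rot: [-179.9, -0.6, -179.2]
force: [-0.2, 0.4, -6.9]
gripper_width: 30.0
t 7.3 pos [572.1 -38.8  88.5] rot [-179.9   -0.6 -179.2] F [-0.2  0.4 -6.9] w 30.0
tool cm [-0.19 -0.07  0.05] turn -0.1
saddle ideal [274. 213.] [350. 261.]
plate ideal corners [[ 21. 472.]
 [395. 344.]
 [306. 249.]]
```

View pics/placed.png

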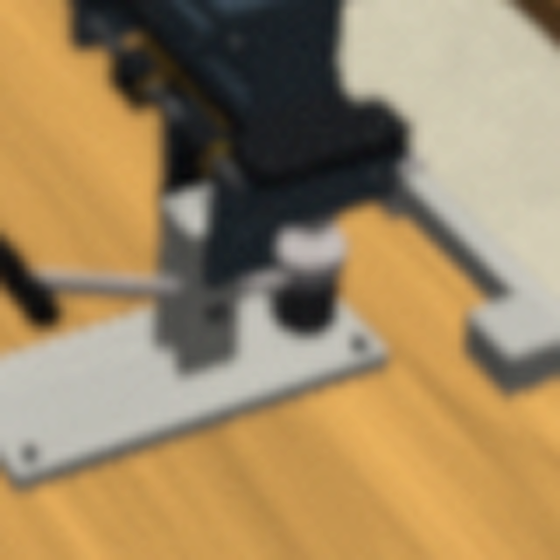

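```bash
python3 - <<'E'
from h import *
import pickle
t,s0=pickle.load(open("stage.pkl","rb")); s=pickle.load(open("placed.pkl","rb"))
# template match: saddle+ram patch from stage image into placed image
a=cv2.cvtColor(s0["color"],cv2.COLOR_RGB2GRAY); b=cv2.cvtColor(s["color"],cv2.COLOR_RGB2GRAY)
def tm(x0,x1,y0,y1,n,z):
    k=4; T=cv2.resize(a[y0:y1,x0:x1],None,fx=k,fy=k,interpolation=cv2.INTER_CUBIC); I=cv2.resize(b[y0-25:y1+5,x0:x1+40],None,fx=k,fy=k,interpolation=cv2.INTER_CUBIC)
    r=cv2.matchTemplate(I,T,cv2.TM_CCOEFF_NORMED); _,v,_,l=cv2.minMaxLoc(r); d=np.array(l)/k+[0,-25]
    c=np.array([(x0+x1)/2,(y0+y1)/2]); print(n,v,d,(ray(s,*(c+d),z-1.5)-ray(s0,*c,z))[:2])
tm(315,326,225,240,"near-left corner",13.5)
tm(363,377,209,221,"near-right corner",13.5)
tm(355,371,203,215,"saddle lower",50)
tm(339,350,196,222,"tower",50)
hs=cv2.cvtColor(s["color"],cv2.COLOR_RGB2HSV); print(hs[190:202,376:392,1]); print(hs[188:202,376:392,2])
E
```

```text
near-left corner 0.9776672124862671 [22.5  -7.25] [79.43647447  0.94590816]
near-right corner 0.9913296103477478 [20.75 -7.25] [81.00426216  3.52753006]
saddle lower 0.988244891166687 [20.75 -7.  ] [78.5075676  3.0709587]
tower 0.984736979007721 [21.75 -7.  ] [80.53241766  2.15507637]
[[ 57  49  49  66  78  73  85  55  62  32  22  39 112 138 145 148]
 [ 70  64  62  62  46  42  34  28  13   0  18  65 121 147 150 153]
 [ 77  70  70  28   9   4   7   8   8  11  18  44  96 137 149 152]
 [ 76  70  48   9  11   9  14  13  13  15  15  25  61 114 146 151]
 [ 85  73  42   4  11  14  14  14  14  14  12  15  36  91 137 152]
 [ 85  82  38   3  13  13  13  15  13  13  15  15  30  84 134 151]
 [ 76  79  29   0  12  14  14  15  15  15  13  12  32  96 139 152]
 [ 64  56  33   5   9  15  11  15  15  13  16  17  51 120 148 152]
 [ 17   9   0   7  14  10  15  17  17  15  16  30  91 140 151 152]
 [  9   8  13  14   9  11  13   4  12   9   9  53 120 147 152 154]
 [ 13  10  14  15  14   9   6  11  11   0   6  71 135 147 152 154]
 [ 13  13  13   8   6  15  16  16   8   0   9  90 137 148 150 154]]
[[ 25  25
[... 229 characters left out ...]
  45  56  79 114 139 148 152]
 [ 30  29  29  37  58  68  69  65  61  68  85 111 136 151 154 156]
 [ 27  29  32  55  91 109 110 102  97 101 116 130 141 150 152 154]
 [ 27  28  36  69 113 130 131 127 125 126 133 138 140 143 149 153]
 [ 27  28  40  74 117 135 136 136 135 136 139 138 137 140 148 154]
 [ 27  29  35  66 106 127 132 134 134 134 133 130 126 136 149 151]
 [ 28  32  39  56  84 104 113 120 119 116 113 105 106 130 148 153]
 [ 46  55  64  71  75  79  84  90  92  87  82  77  95 131 150 154]
 [ 81  91  96  93  81  68  59  61  62  59  55  63  98 134 149 152]
 [ 95  99  94  86  71  54  44  46  46  43  41  54 100 135 148 151]
 [ 99  96  80  61  44  33  32  32  33  31  29  48  97 134 146 149]]
```

The saddle moved (80, 2.4) mm, so it is at about (624.5, −36.0) against the foot at (625.6, −36.5), centred within error. I'll add 1 mm, set it down and release.

```bash
python3 -m jog '[[[-0.1,0,0.15],0,0.2],[[0,0,0.2],0,0.2],[[0,0,0.1],0,0.2],[[0,0,0],0,0.2]]' ;  python3 -c "
from h import *
plan(574,-39.5,88,-179.1)"
```

```text
time_s: 7.85
ee_pos: [571.9, -38.8, 88.4]
ee_rot: [-179.9, -0.7, -179.2]
force: [-1.3, 0.3, -3.9]
gripper_width: 30.0
t 7.85 pos [571.9 -38.8  88.4] rot [-179.9   -0.7 -179.2] F [-1.3  0.3 -3.9] w 30.0
tool cm [-0.21 -0.07  0.04] turn -0.1
```

```bash
python3 -m jog '[[[0,0,0.3],0,0.2],[[0,0,0.2],0,0.2],[[0,0,0],0,0.2],[[0,0,0],0,0.8],[[0,0,0],0,0.8],[[0,0,0],0,0.8],[[0,0,0],0,0.8]]' ;  python3 - <<'E'
from h import *
import pickle
plan(573,-39,150,-179.1)
s0=pickle.load(open("placed.pkl","rb")); s=grab("side"); pickle.dump(s,open("rel.pkl","wb"))
a=cv2.cvtColor(s0["color"],cv2.COLOR_RGB2GRAY); b=cv2.cvtColor(s["color"],cv2.COLOR_RGB2GRAY)
def tm(x0,x1,y0,y1,n,z):
    k=8; T=cv2.resize(a[y0:y1,x0:x1],None,fx=k,fy=k,interpolation=cv2.INTER_CUBIC); I=cv2.resize(b[y0-5:y1+5,x0-5:x1+5],None,fx=k,fy=k,interpolation=cv2.INTER_CUBIC)
    r=cv2.matchTemplate(I,T,cv2.TM_CCOEFF_NORMED); _,v,_,l=cv2.minMaxLoc(r); d=np.array(l)/k-5
    c=np.array([(x0+x1)/2,(y0+y1)/2]); print(n,round(v,3),d,(ray(s,*(c+d),z)-ray(s0,*c,z))[:2])
tm(338,349,218,233,"near-left corner",12)
tm(384,398,202,214,"near-right corner",12)
tm(376,391,196,208,"saddle lower",50)
E
```

```text
time_s: 8.72
ee_pos: [574.6, -39.0, 88.3]
ee_rot: [-179.8, -0.3, -179.2]
force: [-0.5, -0.5, -0.9]
gripper_width: 66.9
t 8.72 pos [574.6 -39.   88.3] rot [-179.8   -0.3 -179.2] F [-0.5 -0.5 -0.9] w 66.9
tool cm [ 0.16  0.01 -6.17] turn -0.1
near-left corner 0.996 [0.    0.125] [-0.25858768 -0.52089848]
near-right corner 0.999 [0. 0.] [0. 0.]
saddle lower 0.821 [0.125 0.125] [ 0.04788626 -0.719549  ]
```

```bash
python3 -m jog '[[[0,0,-3],0,0.8],[[0,0,-5],0,0.8],[[2,0,-4],0,0.5],[[4,4,0],0,0],[[4,5,0],0,0],[[2,6,0],0,0],[[2,6,0],0,0],[[0,0,0],0,0]]' ;  python3 - <<'E'
from h import *
import pickle
t=grab("top"); pickle.dump(t,open("top2.pkl","wb"))
plan(464,-39,130,-179.1)
c=cv2.resize(t["color"][95:215,290:400],None,fx=5,fy=5,interpolation=cv2.INTER_CUBIC)
cv2.imwrite("pics/top2.png",cv2.cvtColor(np.clip(c*1.3,0,255).astype(np.uint8),cv2.COLOR_RGB2BGR))
E
```

```text
time_s: 9.78
ee_pos: [431.4, 171.4, 213.0]
ee_rot: [-180.0, -0.0, -179.3]
force: [0.7, -0.5, 0.2]
gripper_width: 16.2
t 9.82 pos [432.2 169.8 213. ] rot [-179.9   -0.  -179.4] F [-0.5  0.5 -0.3] w 12.2
tool cm [ -2.98 -20.91   8.3 ] turn -0.3
```

View pics/top2.png

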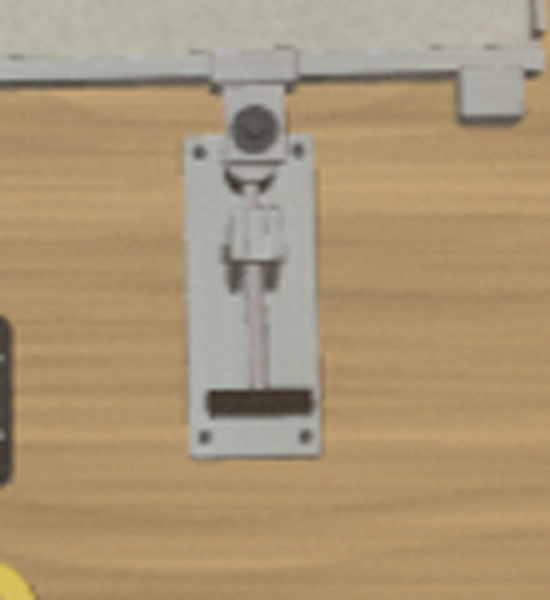

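The jack stands free under the lug: plate corners at crop (187,137) to (322,457), post at (254,128) above the saddle edge at (248,180), and bar at (260,403). I'll check it in numbers.

```bash
python3 - <<'E'
from h import *
import pickle
f=pickle.load(open("top2.pkl","rb"))
im=f["color"]; hsv=cv2.cvtColor(im,cv2.COLOR_RGB2HSV)
m=((hsv[...,1]<60)&(hsv[...,2]>60)).astype(np.uint8); r=np.zeros_like(m); r[122:192,320:362]=1; m*=r
k=max(cv2.findContours(m,cv2.RETR_EXTERNAL,cv2.CHAIN_APPROX_NONE)[0],key=cv2.contourArea)
w=np.array([ray(f,u,v,12)[:2] for u,v in k.reshape(-1,2)],np.float32); print(cv2.minAreaRect(w))
d=(im.max(2)<60).astype(np.uint8); r[:]=0; r[168:182,325:360]=1
ys,xs=np.nonzero(d*r); print("bar",ray(f,xs.mean(),ys.mean(),93),len(xs))
def col(cx,cy): return 290+cx/5-.4, 95+cy/5-.4
# saddle near edge (crop row ~180..192), z=58
print("saddle near rim",ray(f,*col(249,192),58), "tower",ray(f,*col(264,232),100))
C=np.array([ray(f,*col(*q),12)[:2] for q in[(187,137),(314,135),(322,455),(190,456)]]);print(C,C.mean(0))
E
```

```text
((547.9108276367188, -37.7860221862793), (198.1402130126953, 80.080322265625), 0.9252489805221558)
bar [468.96847951 -38.07254733  93.        ] 92
saddle near rim [599.11767872 -35.45966375  58.        ] tower [564.36241096 -42.19775714 100.        ]
[[ 6.46377631e+02  3.67549014e-01]
 [ 6.47230542e+02 -7.69910795e+01]
 [ 4.50239323e+02 -7.95865394e+01]
 [ 4.49918664e+02 -6.42058297e-01]] [548.44154006 -39.21303204]
```

Origin is about (549, −38) with yaw 0.93°, equal to the stand's. That puts the saddle at about (624.5, −37) against the foot at (625.6, −36.5). The bar is at (469, −38). Next I'll go above the bar with the fingers shut.

```bash
python3 -m jog '[[[-0.8,-6,0],-0.2,0],[[-0.8,-6,1],0,0],[[-0.8,-5,2],0,0],[[-0.6,-3.5,2],0,0],[[0,0,0],0,0],[[0,0,0],0,0]]' ;  python3 - <<'E'
from h import *
plan(467,-38.5,126,-179.1)
E
```

```text
time_s: 10.58
ee_pos: [468.4, -47.1, 163.1]
ee_rot: [-179.8, 0.3, -179.5]
force: [-0.4, 1.0, -0.3]
gripper_width: 0.3
t 10.57 pos [468.4 -47.1 163.1] rot [-179.8    0.3 -179.5] F [-0.4  1.  -0.3] w 0.3
tool cm [0.13 0.86 3.71] turn -0.4
```

```bash
python3 -m jog '[[[0.1,0.8,1.5],-0.4,0],[[0,0,1.5],0,0],[[0,0,0],0,0],[[0,0,0],0,0]]' ;  python3 - <<'E'
from h import *
plan(466,-38.5,120,-179.1)
E
```

```text
time_s: 11.08
ee_pos: [469.0, -37.2, 135.4]
ee_rot: [-179.8, 0.6, -179.0]
force: [-0.0, 0.3, 0.4]
gripper_width: 0.3
t 11.07 pos [469.  -37.2 135.4] rot [-179.8    0.6 -179. ] F [-0.   0.3  0.4] w 0.3
tool cm [ 0.3  -0.13  1.54] turn 0.1
```

```bash
python3 -m jog '[[[0.2,-0.1,1.2],0,0],[[0,0,0.8],0,0],[[0.1,0,0.8],0,0],[[0.1,0,0.8],0,0]]' ;  python3 - <<'E'
from h import *
plan(461,-38.5,73,-179.1)
E
```

```text
time_s: 11.58
ee_pos: [463.7, -38.2, 98.8]
ee_rot: [-179.8, 0.5, -178.9]
force: [-4.4, -0.8, 7.4]
gripper_width: 0.3
t 11.57 pos [463.7 -38.2  98.8] rot [-179.8    0.5 -178.9] F [-4.4 -0.8  7.4] w 0.3
tool cm [ 0.27 -0.02  2.58] turn 0.2
```

```bash
python3 -m jog '[[[0.3,0,0.7],0,0],[[0.2,0,0.7],0,0],[[0,0,0.6],0,0],[[0,0,0.4],0,0]]' ;  python3 - <<'E'
from h import *
plan(461,-38.5,73,-179.1)
E
```

```text
time_s: 12.08
ee_pos: [459.5, -38.3, 74.3]
ee_rot: [-179.8, 0.6, -179.0]
force: [-2.9, 0.4, 5.7]
gripper_width: 0.3
t 12.07 pos [459.5 -38.3  74.3] rot [-179.8    0.6 -179. ] F [-2.9  0.4  5.7] w 0.3
tool cm [-0.15 -0.02  0.13] turn 0.1
```

```bash
python3 -m jog '[[[0.1,0,0.3],0,0],[[0,0,0.3],0,0],[[0,0,0.3],0,0]]' ;  python3 - <<'E'
from h import *
import pickle
plan(461,-38.5,73,-179.1)
s=grab("side"); pickle.dump(s,open("down.pkl","wb"))
b=cv2.resize(s["color"][150:240,320:420],None,fx=6,fy=6,interpolation=cv2.INTER_CUBIC)
cv2.imwrite("pics/down.png",cv2.cvtColor(np.clip(b*1.4,0,255).astype(np.uint8),cv2.COLOR_RGB2BGR))
E
```

```text
time_s: 12.45
ee_pos: [459.5, -38.3, 70.0]
ee_rot: [-179.8, 0.8, -179.0]
force: [-10.9, 1.7, 36.1]
gripper_width: 0.5
t 12.45 pos [459.5 -38.3  70. ] rot [-179.8    0.8 -179. ] F [-10.9   1.7  36.1] w 0.5
tool cm [-0.15 -0.02 -0.3 ] turn 0.1
```

View pics/down.png

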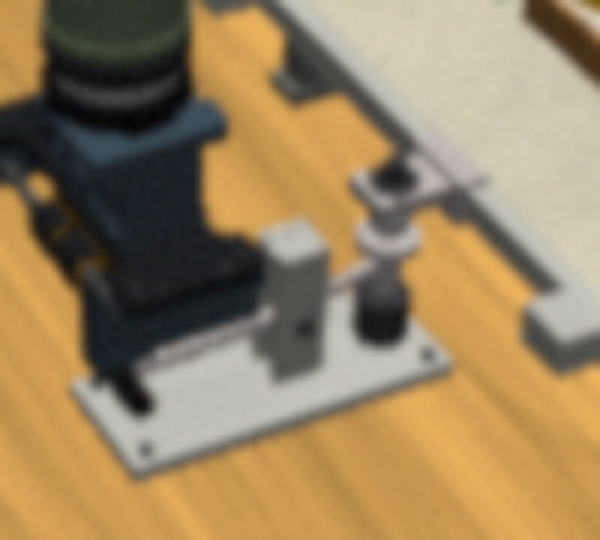

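The first stroke is complete. The bar is at its stop (130,395), the saddle is up at (388,235) with the foot (391,212) sitting on it, and the tray is level. I'll ease off and let the handle come all the way up.

```bash
python3 -m jog '[[[0,0,-0.6],0,0],[[0,0,-0.8],0,0],[[0,0,-0.8],0,0],[[0,0,-0.8],0,0],[[-0.2,0,-0.8],0,0],[[-0.3,0,-1],0,0],[[-0.3,0,-1],0,0],[[0,0,-1],0,0],[[0,0,0],0,0],[[0,0,0],0,0]]' ;  python3 - <<'E'
from h import *
import pickle
plan(469,-37.2,135.4,-179.1)
s0=pickle.load(open("rel.pkl","rb")); s=grab("side"); pickle.dump(s,open("up.pkl","wb"))
a=cv2.cvtColor(s0["color"],cv2.COLOR_RGB2GRAY); b=cv2.cvtColor(s["color"],cv2.COLOR_RGB2GRAY)
def tm(x0,x1,y0,y1,n,z):
    k=8; T=cv2.resize(a[y0:y1,x0:x1],None,fx=k,fy=k,interpolation=cv2.INTER_CUBIC); I=cv2.resize(b[y0-6:y1+6,x0-6:x1+6],None,fx=k,fy=k,interpolation=cv2.INTER_CUBIC)
    r=cv2.matchTemplate(I,T,cv2.TM_CCOEFF_NORMED); _,v,_,l=cv2.minMaxLoc(r); d=np.array(l)/k-6
    c=np.array([(x0+x1)/2,(y0+y1)/2]); print(n,round(v,3),d,(ray(s,*(c+d),z)-ray(s0,*c,z))[:2])
tm(338,349,218,233,"near-left corner",12)
tm(384,398,202,214,"near-right corner",12)
tm(376,391,196,208,"saddle lower",50)
tm(338,350,193,208,"bar",93)
b=cv2.resize(s["color"][150:240,320:420],None,fx=6,fy=6,interpolation=cv2.INTER_CUBIC)
cv2.imwrite("pics/up.png",cv2.cvtColor(np.clip(b*1.4,0,255).astype(np.uint8),cv2.COLOR_RGB2BGR))
E
```

```text
time_s: 13.75
ee_pos: [468.4, -38.2, 142.5]
ee_rot: [-179.8, 1.1, -179.1]
force: [-0.8, -0.3, 0.1]
gripper_width: 0.4
t 13.75 pos [468.4 -38.2 142.5] rot [-179.8    1.1 -179.1] F [-0.8 -0.3  0.1] w 0.4
tool cm [-0.06  0.1   0.71] turn 0.0
near-left corner 0.998 [0. 0.] [0. 0.]
near-right corner 0.999 [0. 0.] [0. 0.]
saddle lower 0.725 [0.375 0.5  ] [-0.1753926  -2.70125734]
bar 0.982 [0.125 0.125] [ 0.08300041 -0.71133867]
```

View pics/up.png

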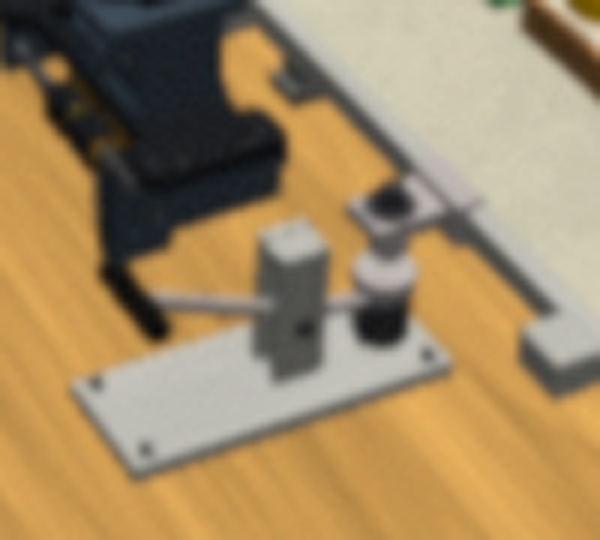

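The handle is fully up again (bar at (135,300)), the saddle is down, and the jack has not moved. Now the second press.

```bash
python3 -m jog '[[[0,0,1.2],0,0],[[0.2,0,1],0,0],[[0.2,0,0.8],0,0],[[0.1,0,0.8],0,0],[[0.2,0,0.8],0,0],[[0.2,0,0.7],0,0],[[0.1,0,0.7],0,0],[[0,0,0.5],0,0]]' ;  python3 - <<'E'
from h import *
plan(461,-38.5,72,-179.1)
E
```

```text
time_s: 14.8
ee_pos: [456.4, -38.4, 73.5]
ee_rot: [-179.8, 0.8, -179.1]
force: [-2.4, -0.3, 6.7]
gripper_width: 0.8
t 14.8 pos [456.4 -38.4  73.5] rot [-179.8    0.8 -179.1] F [-2.4 -0.3  6.7] w 0.8
tool cm [-0.46 -0.02  0.15] turn -0.0
```

```bash
python3 -m jog '[[[0,0,0.3],0,0],[[0,0,0.15],0,0]]' ;  python3 - <<'E'
from h import *
plan(461,-38.5,72,-179.1)
E
```

```text
time_s: 15.05
ee_pos: [456.4, -38.4, 71.1]
ee_rot: [-179.8, 0.8, -179.1]
force: [-6.2, -0.2, 24.3]
gripper_width: 0.2
t 15.05 pos [456.4 -38.4  71.1] rot [-179.8    0.8 -179.1] F [-6.2 -0.2 24.3] w 0.2
tool cm [-0.46 -0.02 -0.09] turn -0.0
```

```bash
python3 - <<'E'
from h import *
import pickle
s0=pickle.load(open("down.pkl","rb")); 
for i in range(4): s=grab("side")
plan(461,-38.5,72,-179.1)
a=cv2.cvtColor(s0["color"],cv2.COLOR_RGB2GRAY); b=cv2.cvtColor(s["color"],cv2.COLOR_RGB2GRAY)
def tm(x0,x1,y0,y1,n):
    k=8; T=cv2.resize(a[y0:y1,x0:x1],None,fx=k,fy=k,interpolation=cv2.INTER_CUBIC); I=cv2.resize(b[y0-6:y1+6,x0-6:x1+6],None,fx=k,fy=k,interpolation=cv2.INTER_CUBIC)
    r=cv2.matchTemplate(I,T,cv2.TM_CCOEFF_NORMED); _,v,_,l=cv2.minMaxLoc(r); print(n,round(v,3),np.array(l)/k-6)
tm(378,393,176,208,"lug+saddle"); tm(338,349,218,233,"corner L"); tm(384,398,202,214,"corner R"); tm(338,346,210,221,"bar")
b=cv2.resize(s["color"],None,fx=1.25,fy=1.25); cv2.imwrite("pics/final.png",cv2.cvtColor(b,cv2.COLOR_RGB2BGR))
E
```

```text
t 15.25 pos [456.4 -38.4  71.4] rot [-179.8    0.8 -179.1] F [-6.1  0.1 21.2] w 0.4
tool cm [-0.46 -0.02 -0.06] turn -0.0
lug+saddle 0.996 [0.    0.125]
corner L 0.993 [-0.125 -0.125]
corner R 0.999 [0. 0.]
bar 0.995 [-0.125 -0.25 ]
```

View pics/final.png

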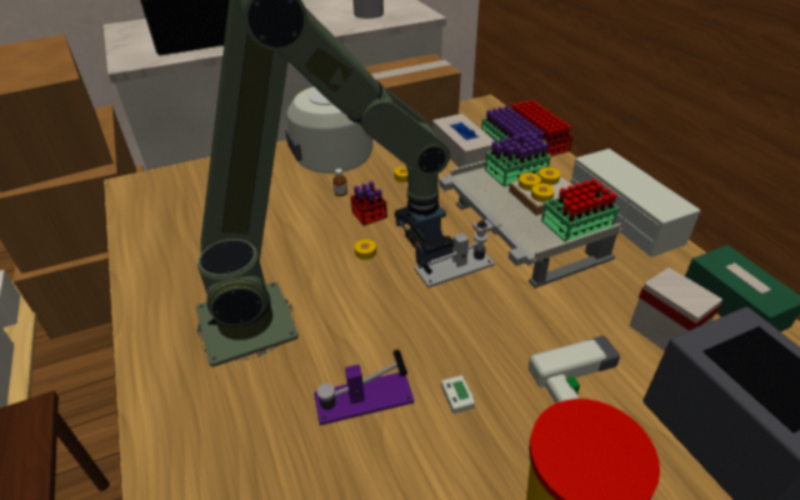

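The tray is up on the jack (saddle at (480,235)), the bar is held down with about 21 N, and the bystanders are where they started. I'm handing in.

```bash
python3 -c "
from workcell import job_done; print(job_done())"
```

```text
the job is handed in; nothing more can be done
None
```

The job is handed in at about 15 s of robot time. I set the grey jack under the lug with the post and let go of it. I then gave the bar one full stroke, let it come all the way back up, and pressed it down again, where it is still held.

**Placing:** the saddle is at about (624.5, −37) and the foot at about (625.6, −36.5), so they agree to roughly 1–2 mm. The jack's yaw matches the stand's at 0.93°. One rough reading of the saddle's near rim put the saddle a few mm short, at about x = 617–623. I did not trust it, because the pixel was picked by eye and the other measurements agreed.

**Strokes:**
- Between the strokes, the bar matched its original raised position in the side view, and the jack had not shifted.
- On the second press, the lug, saddle, bar and plate corners matched the first full stroke to within 0.25 px.
- The push is about 21 N against the stop, with the tray up.

**Forces:** the first stroke briefly reached 36 N (vertical) against the stop, close to the 40 N limit.

**Other things on the table:** the final picture shows the bystanders where they started, by eye only.

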